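# Seat a file box in the eyelet press and clamp it through the guard window

### The arm

A 6-joint arm with a two-finger parallel gripper is mounted at the origin on the work surface. World frame = base frame: x ahead of the robot, y to its left, z up, the work surface at z = 0. Lengths are in m, angles in rad, forces in N, time in s.
With the tool pointing down it reaches from about 0.3 to 0.825 m from the base axis. Payload 5.4 kg.
Tool frame: the origin (TCP) lies at the very end of the fingers, on their centre line; the grasp point (between the pads) lies 19 mm behind it; z points along the fingers, x is the direction in which the jaws open and shut, and the axes are right-handed (so a half turn about z gives the same grasp; the last joint's range is limited). The gripper opens to 92 mm and grips with 3 to 60 N. Pads are 20 mm wide; open, the fingers measure 128 mm over their backs; the gripper's body (75 mm by 189 mm) begins 69 mm behind the grasp point.
Start: joints at [-1.51, 0.158, 1.597, -0, 1.386, -0.21], TCP at [0.154, -0.554, 0.191] pointing down, gripper open.
Joint ranges: [-2.91, 2.91], [-0.94, 2.29], [0.18, 2.7], [-1.29, 4.43], [0.17, 2.64], [-3, 3]. Speed limits (rad/s): [2.57, 2.57, 3.14, 3.14, 3.14, 3.14].

### API

Orientations are given as a rotation vector (axis times angle).
In Python, from workcell import bot gives the robot as it stands. Calls block until the motion is done:
- bot.goto(position, orientation): joint-space move of the TCP to a pose.
- bot.line_to(position, rot=None, max_speed=0.15): straight line of the TCP; rot=None keeps the orientation; max_speed is the mean speed in m/s.
- bot.set_joints(angles): joint-space move.
- bot.set_gripper(opening, newtons=None): opening from 0.0 (shut) to 1.0 (fully open); newtons is the grip in N (None keeps the last); returns when the fingers have stopped.
- bot.hold(seconds).
- bot.inverse_kinematics(position, orientation): joint angles nearest the present ones, or None.
- bot.read_camera(name): name is "side" or "top" or "wrist"; returns a dict with "pixels" (480x640x3 uint8, blue, green, red), "fx", "fy", "cx", "cy" (pixels), "R" (3x3) and "t" (3): a world point X has camera coordinates R X + t. Camera axes: x right, y down, z forward; pixel columns grow to the right and rows downward; lengths in m; the calibration is good to about 2 mm. A picture is of the moment at which its call begins. There is no depth.
A pose or a line that the arm cannot do raises bot.MotionError and nothing moves.
- bot.job_done(): hands the job in, once; it reports no verdict.
Readings, each from a call of its own:
- bot.current_clock(): time.
- bot.current_joints(): joint angles.
- bot.current_joint_vel(): joint speeds.
- bot.current_effort(): joint torques, N m.
- bot.current_ee_pos(): TCP position.
- bot.current_tool_rot(): TCP orientation.
- bot.current_contact_force(): force on the tool from outside, world axes, zero at the start.
- bot.current_ft_torque(): the same for the moment, N m.
- bot.current_opening(): opening from 0.0 (shut) to 1.0 (fully open).
Only numpy, scipy, OpenCV 4.12 (cv2) and the standard library are available. Lean on these libraries where they do the work, as an engineer would, in place of code of your own. Each camera call takes 0.05 s, during which the arm holds its last target. There are 200 camera calls.

### The job

Without picking it up, push the kraft file box lying in front of the eyelet press straight in until its leading edge sits flat against the stop under the guard hood. Then reach down through the window in the top of the guard with the fingertips and press the clamp lever's paddle all the way down, so its rubber foot clamps the box, without touching the guard at any time. Leave the lever down, draw back clear of the press, and leave everything else on the table where it is.

Things in the scene. Friction and masses are not known exactly. Their poses are not given: they have to be found in the camera images.
- press: Small grey bench eyelet press, fixed to the table (its place and heading differ each time). Origin on the table at the middle of the stop face's foot; x points the way the file box is pushed in, z up. The stop is an upright steel bar, 130 wide and 46 high, whose face is the plane x = 0. Behind it are a 30 high base and two hinge brackets, all below the guard's roof.
- stop (a point): Middle of the stop face, 20 mm above the table, on the press's centre line.
- guard: Guard hood over the press, fixed to it, same origin and axes as the press; it must not be touched by fingers or arm. It spans x from -50 to 150 and y from -90 to 90. Flat grey roof, 3 thick, top at 133 mm above the table; clear side walls; grey back wall; the front wall is open from the table to 80 mm height over a width of 156, where the file box enters. Nothing of the press rises above the roof but four 2 mm screw heads in its corners.
- window (a point): Centre of the rectangular window cut in the guard's roof, at the roof's top face: 90 along the press's x, 80 along its y. The paddle is right below its centre.
- paddle (a point): Middle of the top face of the lever's black paddle (30 along the press's x, 36 along y). With the lever up it is 10 mm below the roof's top face; it tilts about 13 degrees, lower towards the hinge. With the lever down on the box it lies level, 20 mm lower, 30 mm below the roof's top face. It moves with the lever.
- clamp_lever (a joint): Angle of the clamp lever, rad: 0 fully up, growing as the paddle is pressed down. It hinges about a level axis along the press's y, 120 mm behind the stop face and 85 mm high, 90 mm from the paddle. Stiff hinge: it takes about 4 N at the paddle and stays where it is left. With the box in, its rubber foot meets the box's top at about 0.22, and goes no further; without a box it would stop at 0.24. It starts between 0 and 0.03.
- file_box: Closed rigid kraft cardboard file box lying flat, 160 long (its x), 110 wide, 40 high, 0.3 to 0.65 kg, with a white string button on its top 45 mm behind the centre. Origin at the centre of its underside. It starts in front of the press, 55 to 110 mm short of the stop, its x pointing towards the stop to within 0.12 rad, its centre within 10 mm of the press's centre line.
- lead_edge (a point): Middle of the file box's leading end face (the one towards the stop), 20 mm above its underside.
- rear_edge (a point): Middle of the file box's rear end face, the one to push on, 20 mm above its underside.
- stamp: Bystander: wooden hand stamp standing upright, 34 across, 74 high, beside the box's path. Origin at its foot's centre.
- ink_pad: Bystander: flat black ink pad 75 x 55 x 18, beside the guard. Origin under its centre.
- stapler: Bystander: black stapler 150 x 36 x 54, off to the left. Origin under its centre.
- mug: Bystander: white mug, 80 across, 90 high. Origin under its centre.
- glue: Bystander: white glue bottle, 44 across, 120 high. Origin under its centre.
- pen_pot: Bystander: empty dark steel pen pot, 76 across, 95 high. Origin under its centre.
- button_tray: Bystander: empty grey parts tray 110 x 80 x 25. Origin under its centre.
Not all that is in view belongs to the job. Leave any orange, pink or yellow look-alike of the file_box alone.

How it is judged:
On the way, in this order (a step that is already met when the one before it is completed fails the run):
1. the file box sits flat against the stop, on the table, while the lever is still up (x of lead_edge in the frame of press above -0.006 m and angle between the x axis of file_box and the x axis of press, either way round below 0.07 rad and y of lead_edge in the frame of press between -0.04 and 0.04 m and height (world z) of file_box below 0.004 m and value of joint clamp_lever below 0.08 rad), for 0.2 s.
2. the lever is pressed down on to the box (x of lead_edge in the frame of press above -0.006 m and angle between the x axis of file_box and the x axis of press, either way round below 0.07 rad and y of lead_edge in the frame of press between -0.04 and 0.04 m and value of joint clamp_lever above 0.19 rad), for 0.1 s.
At the end, for the whole second after the job is handed in: The file box lies on the table with its leading edge within 6 mm of the stop face, square to it within 0.07 rad and within 40 mm of the centre line; the lever is left down (joint above 0.19 rad of the 0.22 at which it meets the box), and the robot is clear (all of step 2 and height (world z) of file_box below 0.004 m and linear speed of file_box below 0.01 m/s); the robot touches nothing.
It fails at once if the fingers or arm touch the guard (contact force between any of the fingers, the arm and guard above 0.3 N).
It fails at once if the file box is lifted or tipped (height (world z) of file_box above 0.01 m or angle between file_box's own z axis and vertical above 0.12 rad).
It fails at once if another thing on the table is moved by more than 15 mm (distance of any of stamp, ink_pad, stapler, mug, glue, pen_pot, button_tray from where it was at the start of the episode above 0.015 m).
It fails at once if another thing on the table is tipped (angle between any of stamp, ink_pad, stapler, mug, glue, pen_pot, button_tray's own z axis and vertical above 0.3 rad).
It also fails if it takes over 54 s, if anything falls off the work surface, if the arm or the gripper's body presses on something with over 40 N, if the wrist force passes 120 N, or if a joint passes its speed limit or range.

## Working session

There is one attempt and no reset: what is moved stays moved. The work goes in short steps, each a Python script; the robot and the scene stay as the last script left them, time stands still between calls to the robot, and variables do not carry over. Pictures are saved under pics/ and viewed, about 8 in all and at most 12, crops included, and the job is handed in when it is done.

```bash
mkdir -p pics; ls
python3 - <<'E'
from workcell import bot
import cv2
for n in("top","side"):
    c=bot.read_camera(n);cv2.imwrite(f"pics/{n}0.png",c["pixels"]);print(n,c["fx"],c["cx"],c["cy"],c["R"],c["t"])
print(bot.current_clock(),bot.current_tool_rot(),bot.current_ee_pos())
E
```

```text
pics
top 490.0058266812629 319.069412533695 239.55762429412744 [[ 1.71479109e-02 -9.99852953e-01  1.47110045e-04]
 [-9.89832911e-01 -1.69968402e-02 -1.41215848e-01]
 [ 1.41197583e-01  2.27594241e-03 -9.89978819e-01]] [-0.04745459  0.53280678  1.22009803]
side 501.71399865532004 318.004083954529 237.33446171726607 [[-0.93795713 -0.34660836 -0.00995341]
 [-0.21230522  0.59674131 -0.77383868]
 [ 0.27415857 -0.72371434 -0.63330453]] [0.49298403 0.20394469 1.03359549]
0.1 [-2.49998045e+00  1.90048482e+00  1.71018882e-03] [ 0.15375573 -0.5534443   0.18983715]
```

View pics/top0.png

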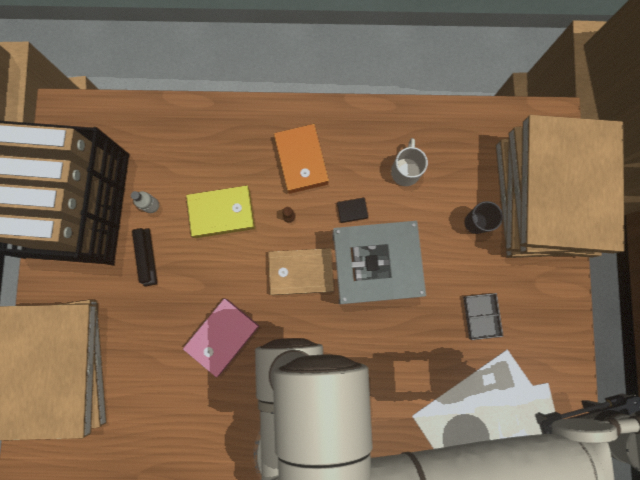

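View pics/side0.png

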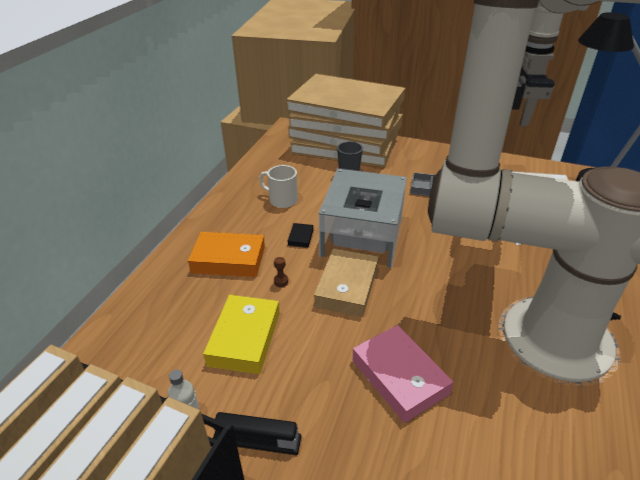

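Top view: grey guard roof spans about (334,226)-(425,303) with the window near (372,262). The kraft box is at about (268,250)-(332,294), button at (283,272), and the stamp at (288,214). The push direction is image right, which is world -y.

```bash
cat > h.py <<'E'
import cv2,numpy as np
from scipy.spatial.transform import Rotation as Ro
from workcell import bot
def ray(c,px,z):
    px=np.atleast_2d(px).astype(float);R=np.array(c["R"]);C=-R.T@np.array(c["t"])
    d=np.c_[(px[:,0]-c["cx"])/c["fx"],(px[:,1]-c["cy"])/c["fy"],np.ones(len(px))]@R
    return (C+d*((z-C[2])/d[:,2])[:,None])[:,:2]
def proj(c,X):
    p=np.atleast_2d(X)@np.array(c["R"]).T+np.array(c["t"]);return np.c_[c["fx"]*p[:,0]/p[:,2]+c["cx"],c["fy"]*p[:,1]/p[:,2]+c["cy"]]
def big(m,lo=0):
    return max(cv2.findContours(m,cv2.RETR_EXTERNAL,cv2.CHAIN_APPROX_NONE)[0],key=cv2.contourArea)
def rect(c,m,z):
    w=ray(c,big(m).reshape(-1,2),z);return cv2.minAreaRect((w*1000).astype(np.float32))
E
python3 - <<'E'
from h import *
c=bot.read_camera("top");im=c["pixels"];hsv=cv2.cvtColor(im,cv2.COLOR_BGR2HSV)
for p in[(300,260),(275,285),(320,285),(300,240),(300,305),(250,270),(400,240),(345,290),(380,245)]:print(p,hsv[p[1],p[0]])
roof=((hsv[...,1]<60)&(hsv[...,2]>80)&(hsv[...,2]<180)).astype(np.uint8)*255
m=np.zeros_like(roof);m[205:320,320:440]=255
roof&=m
print("roof",rect(c,roof,.133))
k=cv2.inRange(hsv,(10,60,130),(25,150,255));m[:]=0;m[235:310,255:345]=255;k&=m
k=cv2.morphologyEx(k,cv2.MORPH_OPEN,np.ones((3,3)))
print("box",rect(c,k,.04))
q=big(k).reshape(-1,2);print(cv2.boxPoints(cv2.minAreaRect(q)))
v=im.copy();cv2.drawContours(v,[big(roof),big(k)],-1,(0,0,255),1)
cv2.imwrite("pics/seg.png",cv2.resize(np.hstack([v[200:320,250:440],im[200:320,250:440]]),None,fx=2.1,fy=2.1*2,interpolation=cv2.INTER_NEAREST))
s=bot.read_camera("side")
E
```

```text
(300, 260) [ 17 111 179]
(275, 285) [ 17 115 178]
(320, 285) [ 16 109 166]
(300, 240) [ 13 136 143]
(300, 305) [ 14 133 138]
(250, 270) [ 14 139 147]
(400, 240) [ 69  14 126]
(345, 290) [ 69  14 129]
(380, 245) [45 14 75]
roof ((470.1904602050781, -179.09060668945312), (180.4104461669922, 203.0634307861328), 6.071476459503174)
box ((450.0491027832031, 18.66913604736328), (188.00892639160156, 212.00238037109375), 0.9838480949401855)
[[255. 235.]
 [338. 235.]
 [338. 309.]
 [255. 309.]]
```

View pics/seg.png

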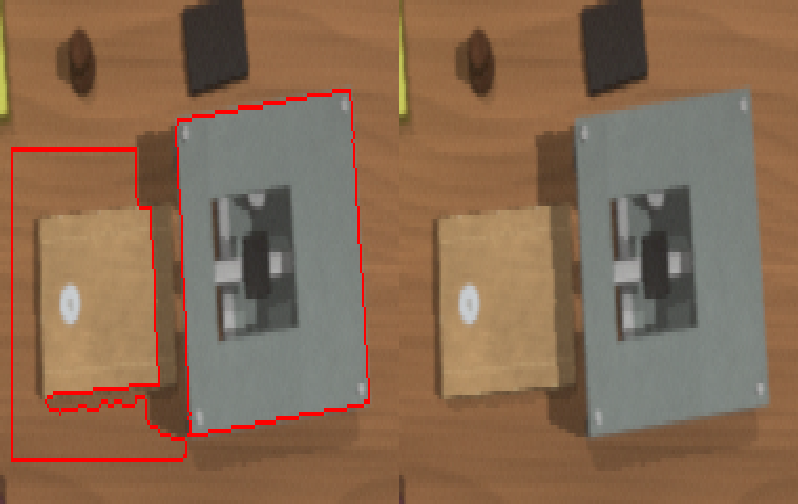

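Run:
```python
from h import *
th=np.deg2rad(6.07);ex=np.array([np.sin(th),-np.cos(th)]);ey=np.array([np.cos(th),np.sin(th)])
O=np.array([.4702,-.1791])-.05*ex
loc=lambda P:np.c_[(P-O)@ex,(P-O)@ey]*1000
c=bot.read_camera("top");im=c["pixels"];hsv=cv2.cvtColor(im,cv2.COLOR_BGR2HSV)
k=cv2.inRange(hsv,(15,60,155),(22,126,255));m=np.zeros_like(k);m[235:310,255:345]=255;k&=m
k=cv2.morphologyEx(k,cv2.MORPH_OPEN,np.ones((5,5)))
q=big(k).reshape(-1,2)
print(cv2.boxPoints(cv2.minAreaRect(q)).tolist(),rect(c,k,.04))
b=ray(c,q,.04);print(loc(cv2.boxPoints(cv2.minAreaRect((b*1000).astype(np.float32)))/1000).round())
# window / paddle
roofw=cv2.inRange(hsv,(0,0,0),(180,255,45));m[:]=0;m[248:278,356:390]=255
M=cv2.moments(roofw&m);print("paddle",loc(ray(c,[M['m10']/M['m00'],M['m01']/M['m00']],.123)))
# button
w=cv2.inRange(hsv,(0,0,190),(180,50,255));m[:]=0;m[255:290,270:300]=255
M=cv2.moments(w&m);B=ray(c,[M['m10']/M['m00'],M['m01']/M['m00']],.041);print("button",B,loc(B))
m[:]=0;m[200:225,275:300]=255
for n,(u,v),z in[("stamp",(289,214),.04)]:print(n,loc(ray(c,[u,v],z)))
s=bot.read_camera("side")
def W(x,y,z):return np.r_[O+ex*x/1000+ey*y/1000,z/1000]
v=s["pixels"].copy()
P=[W(x,y,133) for x in(-50,150) for y in(-90,90)]+[W(30,0,123),W(-15,-40,133),W(75,40,133)]
# expected box from button
for p in proj(s,np.array(P)).round().astype(int):cv2.circle(v,tuple(int(a) for a in p),2,(0,0,255),-1)
cv2.imwrite("pics/s1.png",cv2.resize(v[150:330,290:430],None,fx=4,fy=4)[:,:]) if 0 else cv2.imwrite("pics/s1.png",cv2.resize(v[160:320,290:430],None,fx=3.6,fy=3.6))
```

```text
[[268.4061584472656, 251.31072998046875], [321.8523254394531, 248.34149169921875], [324.2246398925781, 291.04302978515625], [270.7784729003906, 294.01226806640625]] ((451.5286560058594, 18.025833129882812), (108.75293731689453, 135.56912231445312), 4.237484931945801)
[[-217.  -50.]
 [ -82.  -54.]
 [ -79.   54.]
 [-214.   59.]]
paddle [[34.71900676 10.68116145]]
button [[0.44927627 0.05210692]] [[-182.12319273    3.64219444]]
stamp [[-154.75241741  150.83788023]]
```

View pics/s1.png

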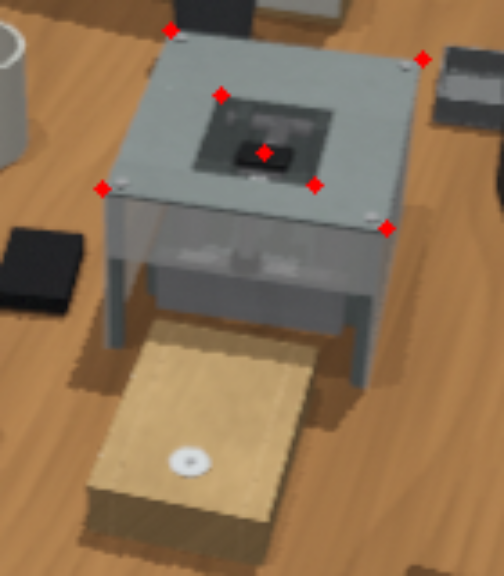

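The box is about 56 mm short of the stop and turned about 2° from the press. Roof and window projections agree in both views to a few mm. Now pushing with half-open fingers as two contact points.

```bash
cat >> h.py <<'E'
th=np.deg2rad(6.07);ex=np.array([np.sin(th),-np.cos(th)]);ey=np.array([np.cos(th),np.sin(th)])
O=np.array([.4702,-.1791])-.05*ex
def W(x,y,z):return np.r_[O+ex*x/1000+ey*y/1000,z/1000]
def loc(P):
    P=np.asarray(P)[:2];return np.array([(P-O)@ex,(P-O)@ey])*1000
def rot(s):
    x=s*np.r_[ey,0];z=np.array([0,0,-1.]);return Ro.from_matrix(np.c_[x,np.cross(z,x),z]).as_rotvec()
def fx():return float(np.array(bot.current_contact_force())[:2]@ex)
E
python3 - <<'E'
from h import *
bot.line_to(bot.current_ee_pos()+np.array([0.05,0,.12]),max_speed=.2)
s=min((1,-1),key=lambda s:(lambda q:9 if q is None else abs(q[5]))(bot.inverse_kinematics(W(-245,3,200),rot(s))))
print(s,bot.inverse_kinematics(W(-245,3,200),rot(s)))
bot.goto(W(-245,3,300),rot(s));bot.set_gripper(.5)
bot.line_to(W(-245,3,14),max_speed=.15)
print(bot.current_clock(),loc(bot.current_ee_pos()),bot.current_ee_pos()[2],fx(),bot.current_contact_force())
c=bot.read_camera("top");cv2.imwrite("pics/t2.png",cv2.resize(c["pixels"][180:340,220:440],None,fx=3.6,fy=3.6))
E
```

```text
1 [-1.20935410e-02 -1.65648850e-01  1.90165976e+00 -8.88178420e-16
  1.40558174e+00 -1.18035027e-01]
6.4833 [-244.92472172    3.68585197] 0.014663615189171399 0.02135372574991661 [ 0.31899895  0.01244811 -0.79102591]
```

View pics/t2.png

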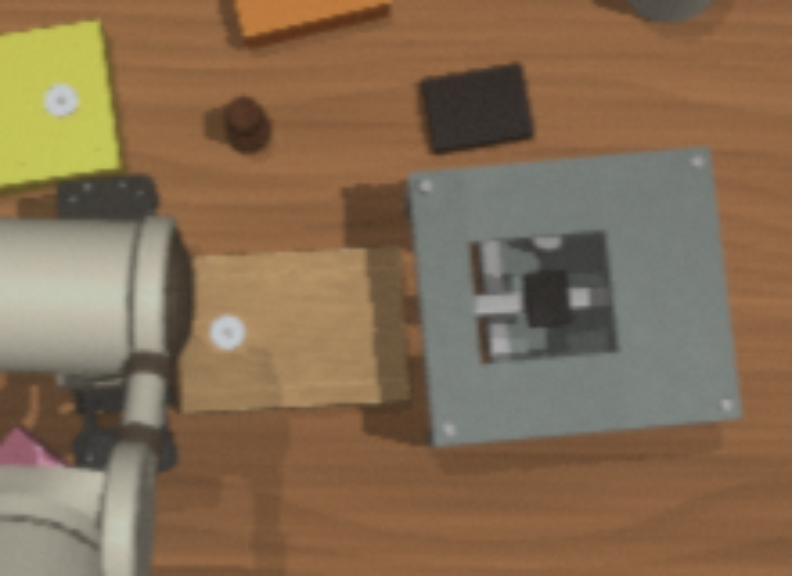

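The gripper is down behind the box, the box is undisturbed and the path is clear.

Run:
```python
from h import *
b=fx()
bot.line_to(W(-185,3,14),max_speed=.06);print(loc(bot.current_ee_pos()),fx()-b)
x=-185
while x<-155:
    x+=2;bot.line_to(W(x,3,14),max_speed=.03);f=fx()-b
    print(x,loc(bot.current_ee_pos()).round(1),round(f,1))
    if f<-14:break
bot.hold(.3);print(fx()-b,bot.current_clock())
for n in("top","side"):
    c=bot.read_camera(n);cv2.imwrite(f"pics/{n}3.png",c["pixels"])
    i=c["pixels"][180:340,220:440] if n=="top" else c["pixels"][150:340,270:450]
    cv2.imwrite(f"pics/{n}3.png",cv2.resize(i,None,fx=3,fy=3))
```

```text
[-184.67351611    2.98448439] 0.01689173764309887
-183 [-183.2    3. ] -4.2
-181 [-181.1    3. ] -4.4
-179 [-178.9    3. ] -3.2
-177 [-176.9    3. ] -4.1
-175 [-174.9    3. ] -3.7
-173 [-172.9    3. ] -3.8
-171 [-170.9    3. ] -3.6
-169 [-168.9    3. ] -3.4
-167 [-168.3    2.8] -10.4
-165 [-168.     2.7] -16.1
-16.538237841746316 10.4833
```

View pics/side3.png

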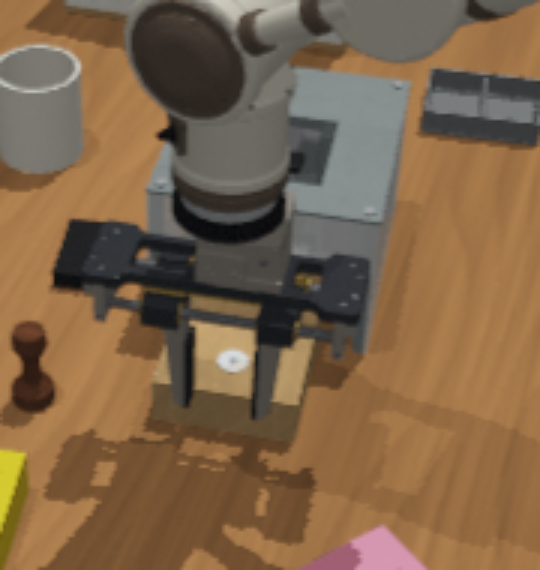

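Contact with the stop came at x = -168.3 (predicted -170) with a clear force rise from 4 N to 16 N; the side view shows both fingers flat on the rear face. Next: back off, close, and go above the window.

Run:
```python
from h import *
bot.line_to(W(-200,3,14),max_speed=.08)
bot.line_to(W(-200,3,230),max_speed=.2)
bot.set_gripper(0)
w=bot.read_camera("wrist")
bot.line_to(W(30,0,200),max_speed=.2)
print(loc(bot.current_ee_pos()),bot.current_clock(),bot.current_opening())
c=bot.read_camera("wrist");v=c["pixels"].copy()
P=np.array([W(x,y,133) for x in(-15,75) for y in(-40,40)]+[W(30,0,123)])
for p in proj(c,P):cv2.circle(v,tuple(int(round(a)) for a in p),3,(0,0,255),-1)
v2=w["pixels"].copy()
for p in proj(w,np.array([W(-160,y,40) for y in(-55,0,55)])):cv2.circle(v2,tuple(int(round(a)) for a in p),3,(0,0,255),-1)
cv2.imwrite("pics/w4.png",cv2.resize(np.hstack([v2,v]),(800,300),interpolation=cv2.INTER_AREA))
```

```text
[29.20813101  0.1608751 ] 14.5333 0.0054649920044325135
```

View pics/w4.png

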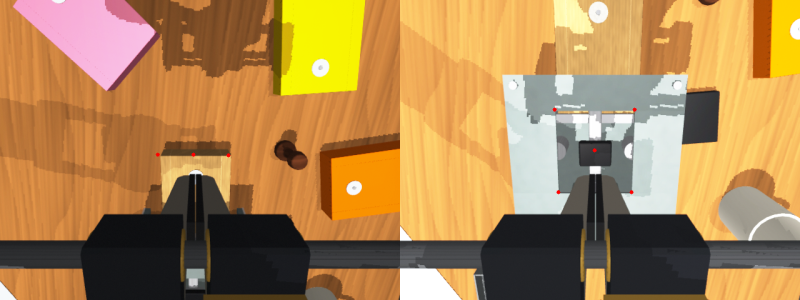

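The wrist view shows predicted window corners and paddle within about a pixel or two of the real ones, and the box's rear edge square at its predicted line. Pressing now.

Run:
```python
from h import *
g=lambda:float(bot.current_contact_force()[2])
b=g();bot.line_to(W(30,0,128),max_speed=.1);print(g()-b)
z=128
while z>94:
    z-=2;bot.line_to(W(30,0,z),max_speed=.04);f=g()-b
    print(z,round(bot.current_ee_pos()[2]*1000,1),round(f,1))
    if f>22:break
bot.hold(.3);print(loc(bot.current_ee_pos()),g()-b)
bot.line_to(W(30,0,200),max_speed=.1)
bot.line_to(W(-150,3,300),max_speed=.25)
print(bot.current_clock())
bot.line_to(W(-260,3,300),max_speed=.25)
c=bot.read_camera("top");s=bot.read_camera("side")
cv2.imwrite("pics/f5.png",np.hstack([cv2.resize(c["pixels"][190:330,240:440],(400,280)),cv2.resize(s["pixels"][150:290,270:470],(400,280))]))
```

```text
-0.6952914508711134
126 126.4 0.5
124 123.9 0.3
122 121.8 -0.0
120 119.8 -0.5
118 117.8 0.1
116 115.8 0.3
114 113.8 0.1
112 111.8 0.4
110 109.8 1.2
108 107.8 -0.1
106 105.8 0.2
104 103.8 0.1
102 101.9 -0.2
100 99.8 1.0
98 98.1 1.3
96 96.0 1.5
94 93.9 2.5
[ 3.01868770e+01 -2.67958633e-02] 1.4831988275175438
22.1833
```

View pics/f5.png

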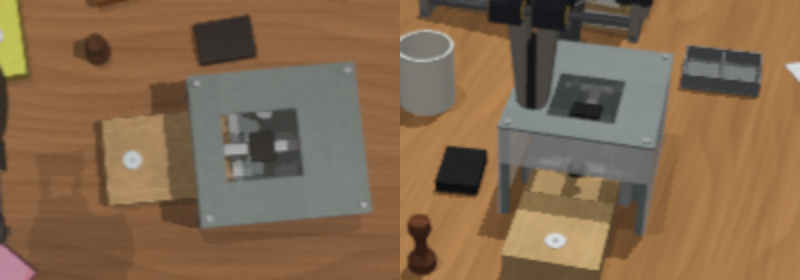

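The force never rose, and the side view has the paddle about where it was before, so the press did not take. I'll check the fingertip and paddle geometry in the wrist view before going again.

Run:
```python
from h import *
bot.line_to(W(30,0,200),max_speed=.25)
print(bot.current_ee_pos(),loc(bot.current_ee_pos()),bot.current_tool_rot(),bot.current_clock(),bot.current_contact_force(),bot.current_opening())
c=bot.read_camera("wrist");v=c["pixels"].copy()
Pt=np.array(bot.current_ee_pos());R=Ro.from_rotvec(bot.current_tool_rot()).as_matrix()
P=np.array([Pt+R@[x,y,0] for x in(-.018,0,.018) for y in(-.01,.01)])
for p in proj(c,P):cv2.circle(v,tuple(int(round(a)) for a in p),2,(0,255,0),-1)
for z in(123,103):
  Q=np.array([W(x,y,z) for x in(15,45) for y in(-18,18)])
  for p in proj(c,Q):cv2.circle(v,tuple(int(round(a)) for a in p),2,(0,0,255) if z>110 else (255,0,0),-1)
s=bot.read_camera("side");vs=s["pixels"].copy()
for p in proj(s,P[2:4]):cv2.circle(vs,tuple(int(round(a)) for a in p),1,(0,255,0),-1)
cv2.imwrite("pics/w6.png",np.hstack([cv2.resize(v[150:350,210:410],(400,400)),cv2.resize(vs[100:240,290:430],(400,400))]))
```

```text
[ 0.46830296 -0.1585332   0.20051673] [29.34791195  0.28839491] [3.13693802e+00 1.67767709e-01 1.11608149e-03] 24.25 [-0.36303739  0.85855192  0.8817877 ] 0.003127796227743171
```

View pics/w6.png

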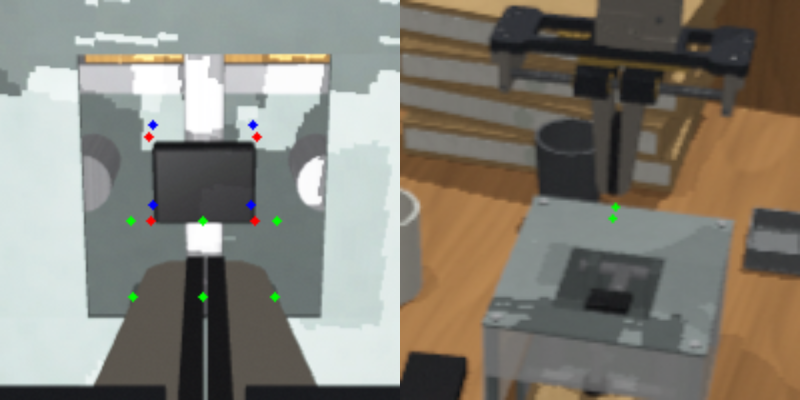

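The real fingertips end about 20 mm above the reported TCP when the jaws are shut (side view: tips at (612,195), projected TCP at (615,213) in the crop). So the first press only just reached the paddle. I'll go deeper, guarded by force; the gripper body still clears the roof by over 30 mm.

Run:
```python
from h import *
g=lambda:float(bot.current_contact_force()[2])
b=g();bot.line_to(W(30,0,104),max_speed=.12)
z=104
while z>72:
    z-=2;bot.line_to(W(30,0,z),max_speed=.04);f=g()-b
    print(z,round(bot.current_ee_pos()[2]*1000,1),round(f,1))
    if f>18:break
bot.hold(.2);print(g()-b,bot.current_clock())
s=bot.read_camera("side");cv2.imwrite("pics/s7.png",cv2.resize(s["pixels"][100:260,290:430],None,fx=3.5,fy=3.5))
```

```text
102 102.4 0.9
100 99.9 0.0
98 97.8 -0.4
96 95.8 -0.4
94 94.0 -0.1
92 92.0 0.6
90 89.9 0.2
88 87.8 0.7
86 85.8 1.5
84 83.8 0.6
82 81.7 0.4
80 79.7 0.8
78 79.4 11.5
76 79.3 26.2
26.159970204785893 29.0
```

View pics/s7.png

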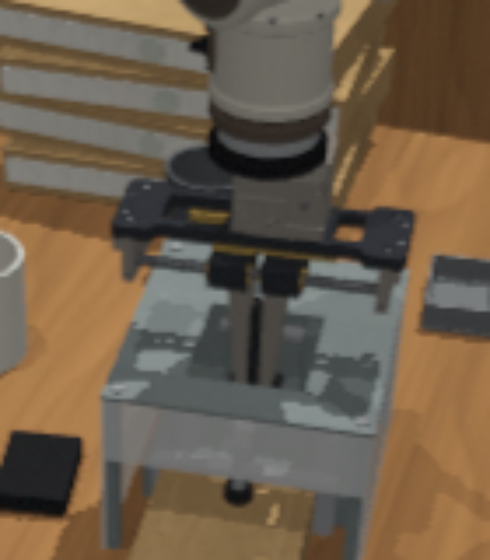

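A firm stop at 79.3 mm with 26 N, and the side view shows the rubber foot down on the box at (238,490). Withdrawing and checking.

Run:
```python
from h import *
bot.line_to(W(30,0,200),max_speed=.12)
w=bot.read_camera("wrist")
bot.line_to(W(-150,3,300),max_speed=.3);bot.line_to(W(-300,3,300),max_speed=.3)
print(bot.current_clock(),bot.current_contact_force())
s=bot.read_camera("side")
v=w["pixels"].copy()
for z in(123,103):
  for p in proj(w,np.array([W(x,y,z) for x in(15,45) for y in(-18,18)])):cv2.circle(v,tuple(int(round(a)) for a in p),2,(0,0,255) if z>110 else (255,0,0),-1)
cv2.imwrite("pics/f8.png",np.hstack([cv2.resize(v[150:350,210:410],(400,400)),cv2.resize(s["pixels"][160:320,290:450],(400,400))]))
```

```text
31.7667 [ 0.35089996 -0.17371738  0.17253475]
```

View pics/f8.png

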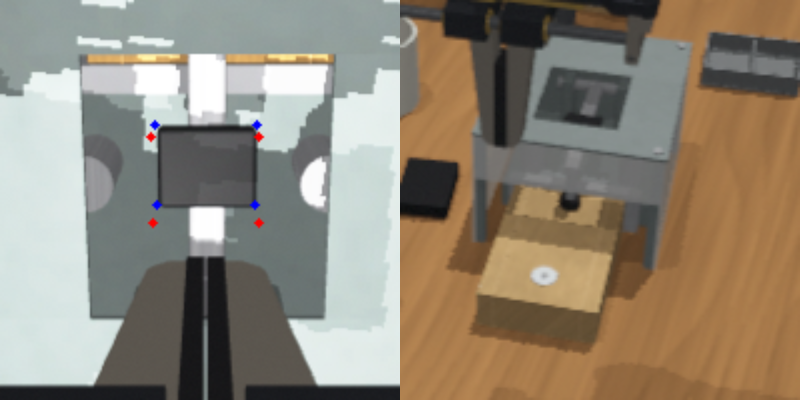

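The paddle now lies on the predicted lever-down outline (blue dots), the foot is on the box, the box is unmoved and the robot is clear.

```bash
python3 -c "
from workcell import bot
bot.job_done()"
```

```text
the job is handed in; nothing more can be done
```

The file box is pushed in against the stop and clamped, and the job was handed in with about 32 s on the robot's clock. No verdict was reported.

- **Box:** I pushed it in with half-open fingers. It met the stop within 2 mm of where I expected, and the force rose from about 4 N to 16 N. The wrist view then showed its rear edge square and on the predicted line.
- **First press fell short:** With the gripper shut, the real fingertips end roughly 20 mm above the reported tool point, so the first press barely reached the paddle. There was no force rise, and the paddle had hardly moved in the camera view.
- **Second press:** I went deeper until it stopped hard at 26 N. The force showed almost nothing before that stop, so I never saw the 4 N hinge resistance directly.
- **Final checks:** After backing off, the paddle matched the predicted lever-down position, and the rubber foot was on the box. The arm was clear, with only sensor noise on the force reading. I saw no sign of guard contact, and none of the bystanders in view had moved.

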